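# Nest the inverted dust covers and lock the keeper

## Robot

A 7-joint arm with a two-finger parallel gripper is mounted at the origin on the work surface. World frame = base frame: x ahead of the robot, y to its left, z up, the work surface at z = 0. Lengths are in m, angles in rad, forces in N, time in s.
With the tool pointing down it reaches from about 0.425 to 0.95 m from the base axis. Payload 4.7 kg.
Tool frame: the origin (TCP) lies on the mounting face of the last link; the fingertips stand 173 mm ahead of it and the grasp point (between the pads) lies 155 mm ahead of it (bot.tcp_to_tips is the distance from the TCP to the fingertips, in m); z points along the fingers, y is the line along which they close (so a half turn about z gives the same grasp; the last joint's range is limited). The gripper opens to 85 mm and grips with 20 to 120 N. Pads are 22 mm wide; open, the fingers measure 114 mm over their backs; the gripper's body (76 mm by 85 mm) begins 54 mm behind the grasp point. The pads swing forward as they close: fully open they stand 13 mm farther back than shut.
Start: joints at [-1.327, 0.469, -0.049, 1.532, 0.024, 1.141, -0.082], TCP at [0.182, 0.65, 0.405] pointing down, gripper open.
Joint ranges: [-2.59, 2.59], [-0.33, 1.99], [-1.39, 1.29], [0.1, 2.45], [-1.04, 4.18], [0.21, 1.99], [-2.66, 2.66]. Speed limits (rad/s): [2.57, 2.57, 3.14, 3.14, 3.14, 3.14, 3.14].

## Interface

Orientations are given as a unit quaternion [w, x, y, z].
In Python, from bench import bot gives the robot as it stands.
- The arm moves only by the tool arm_command, never from a script. Its argument "deltas" is a list that holds one entry, the list of rows, each a list of 5 numbers: the shift along the tool's x, y, z in mm, then the turn about the tool's z in degrees, then the finger opening in mm, from 0 to 85.4. A call has 1 to 12 rows; each row is the pose to reach, as a shift and turn from the pose commanded when the call began, along the tool's axes at that moment; what a row does not reach only later rows make up. A row lasts 1/8 s, in which the tool goes at most 62.5 mm and 10.7 degrees, less where a joint would pass 70% of its speed; a pose out of reach is approached as far as the arm can. A call with a gripper value outside its range is refused whole. The fingers move at their own pace and stop on an object; the grip force is fixed at half the most. Time passes only in rows, so rows that repeat a pose let the fingers close. It gives the time, the measured TCP pose, the force, the opening and the grip force at its end, in the units of the state.
- bot.sense(): the state, without advancing time (a new reading comes with each control period).
- bot.get_image(name): name is "scene" or "top" or "wrist"; returns the picture (480x640x3 uint8, red, green, blue); there is no depth.
- bot.calibration(name): a dict with "vfov" (degrees; the focal length in pixels is half the picture's height over the tangent of half this angle, whatever the lens; pixels are square), "cx", "cy" (the principal point, pixels), "rvec" (rotation vector, rad) and "tvec" (3), from world to camera coordinates, as OpenCV has them. Camera axes: x right, y down, z forward; pixel columns grow to the right and rows downward; lengths in m; the calibration is good to about 2 mm. A picture is of the moment at which its call begins: read the wrist's pose just before it. calibration takes no time and is no camera call; for the wrist camera it gives the pose at the moment of the call.
- bot.close_job(): hands the job in; it is judged then, once.
The state is a dict: "time_s": time; "joint_pos": joint angles; "joint_vel": joint speeds; "joint_torque": joint torques, N m; "position": TCP position; "tcp_rot": TCP orientation; "force": force on the tool from outside, world axes, zero at the start; "torque": the same for the moment, N m; "gripper_width": finger opening in m; "finger_force": force on a finger pad.
Only numpy, scipy, OpenCV 4.12 (cv2) and the standard library are available. Lean on these libraries where they do the work, as an engineer would, in place of code of your own. Each camera call takes 0.05 s, during which the arm holds its last target. There are 200 camera calls.

## Task

Put the dust covers away in the red fixture: bring the orange cover off its clear wing into the grey one, mouth up, and then the blue one into the orange, until each lies flat and fully down inside the next. Then turn the black knob anticlockwise past its click so that the yellow arm snaps home over the stack. Leave the spanner, the green roll and the aluminium block where they are.

Things in the scene. Friction and masses are not known exactly. Their poses are not given: they have to be found in the camera images.
- fixture: Red steel bench fixture, fixed. Origin on the bench under the centre of its round nest; x axis (roughly away from the robot) points to the knob post, y axis along the two clear perforated acrylic wings. A red clamp bar with black thumbscrews (tops 81 mm above the bench) stands at each wing's outer end, 258 to 286 mm from the centre.
- wing_left (a point): Middle of the top of the +y wing, 47 mm above the bench, 173 mm from the nest centre. The flat wing spans 170 mm in x and runs in y from 88 to 258 mm from the nest centre. Nothing stands at its inner edge: a cover slid inwards tips over the edge down into the nest.
- wing_right (a point): The same for the -y wing (88 to 258 mm from the nest centre along -y).
- nest (a point): Centre of the nest floor, 14 mm above the bench; a black rubber ring (inner radius 69 mm, 8 mm high) round it locates the grey cover.
- large_mid (a point): Large grey domed cover, already lying inverted (dome down, mouth up) in the nest: 168 mm across the rim, 30 mm high, flat crown 96 mm across, wall 4 mm, floor 5 mm, 200 g nominal. The point is on its axis half-way up (15 mm above its underside); z points out of the mouth. In the nest its rim is 44 mm above the bench, 3 mm below the wings.
- medium_mid (a point): Medium orange domed cover inverted on one of the wings: 132 mm across the rim, 25 mm high, flat crown 80 mm across, wall 4, floor 5 mm, 130 g nominal; slides easily and can be towed by a fingertip inside it. The point is on its axis half-way up (12.5 mm above its underside); z points out of the mouth. Nested flat in the grey cover it is 2.5 mm above the grey cover's point, perhaps a few mm off centre.
- small_mid (a point): Small blue domed cover inverted on the other wing: 100 mm across the rim, 20 mm high, flat crown 62 mm across, wall 4, floor 5 mm, 80 g nominal. The point is on its axis half-way up (10 mm above its underside); z points out of the mouth. Nested flat in the orange cover it is 2.5 mm above the orange cover's point; all three rims are then level, about 44 mm above the bench.
- keeper_grip (a point): Middle of the black knob's grip bar, on the knob's axis, 93 mm above the bench, 118 mm from the nest centre along the fixture's x. The bar is 56 mm long (along this point's x axis), 16 mm wide, 72 to 106 mm above the bench. The yellow keeper arm (22 mm wide, 8 mm thick, underside 54 mm above the bench), fixed to the knob, reaches 117 mm from the axis along this point's y axis.
- keeper_end (a point): Point on the yellow keeper arm 7 mm from its free end, 58 mm above the bench, 110 mm from the knob's axis; the arm may also be pushed here.
- keeper (a joint): Knob angle in rad: 0 when parked (arm along the fixture's +y, clear of wings and nest), growing anticlockwise seen from above. A sprung over-centre detent holds it there, resisting with about 0.15 N m at first, less and less towards 0.77; past that the knob snaps by itself to its home stop at 1.53, the arm over the middle of the stack.
- wrench: Bystander: steel spanner 160 mm long lying on the bench on the robot's side of the fixture; origin under its middle.
- tape_roll: Bystander: green roll, 70 mm across, 30 mm high, beyond the fixture; origin under its middle.
- gauge_block: Bystander: aluminium block 60 x 90 x 30 mm beyond the fixture; origin under its middle.
Things that resemble listed ones, but are neither listed nor needed, are in the scene too. Of the things shaped like the part that bears medium_mid, the orange one is meant. What is shaped like the part that bears small_mid but brown is not meant.

How it is judged:
On the way, in this order (a step that is already met when the one before it is completed fails the run):
1. the orange cover lies inverted and flat in the grey one (horizontal distance between large_mid and nest below 0.014 m and height (world z) of large_mid below 0.034 m and angle between each of large_mid, medium_mid's own z axis and vertical below 0.1 rad and horizontal distance between medium_mid and large_mid below 0.014 m and z of medium_mid in the frame of large_mid below 0.007 m), for 0.2 s.
2. the blue cover lies inverted and flat in the orange one (horizontal distance between medium_mid and large_mid below 0.014 m and z of medium_mid in the frame of large_mid below 0.007 m and angle between each of medium_mid, small_mid's own z axis and vertical below 0.1 rad and horizontal distance between small_mid and medium_mid below 0.014 m and z of small_mid in the frame of medium_mid below 0.007 m), for 0.2 s.
3. the knob has clicked past its detent (value of joint keeper above 1.4 rad), for 0.1 s.
At the end, for the whole second after the job is handed in: Grey cover in the nest, orange in the grey, blue in the orange, all mouth up, each within 14 mm of centre on the one below, fully down (within 4 mm) and level within 0.1 rad, at rest; knob past 1.4 rad, its home (all of step 2 and horizontal distance between large_mid and nest below 0.014 m and height (world z) of large_mid below 0.034 m and angle between large_mid's own z axis and vertical below 0.1 rad and value of joint keeper above 1.4 rad and linear speed of each of large, medium, small below 0.02 m/s); the robot touches nothing.
It fails at once if the spanner, green roll or aluminium block is moved more than 30 mm (distance of any of wrench, tape_roll, gauge_block from where it was at the start of the episode above 0.03 m).
It also fails if it takes over 67 s, if anything falls off the work surface, if the arm or the gripper's body presses on something with over 40 N, if the wrist force passes 120 N, or if a joint passes its speed limit or range.

## Working session

There is one attempt and no reset: what is moved stays moved. The work goes in short steps, Python scripts to look and compute and a tool call to move; the robot and the scene stay as the last step left them, time stands still between calls to the robot, and variables do not carry over. Pictures are saved under pics/ and viewed, at most 10 in all, crops included, and the job is handed in when it is done.

Besides the shell and the picture viewer there is one more tool, called after "Call:" as a command line: name --argument value ..., lists and objects as JSON in quotes. arm_command: Moves the arm, as the interface text tells. Its arguments: {"type":"object","properties":{"deltas":{"type":"array","items":{"type":"array","items":{"type":"array","items":{"type":"number"}}}}},"required":["deltas"]}

```bash
mkdir -p pics; ls; python3 - <<'E'
from bench import bot
import cv2
for n in("top","scene"):
    cv2.imwrite(f"pics/{n}0.png",bot.get_image(n)[:,:,::-1]); print(n,bot.calibration(n))
s=bot.sense();print(s["time_s"],s["position"],s["tcp_rot"],s["gripper_width"],bot.calibration("wrist"))
E
```

```text
pics
top {'vfov': 57.425515543578655, 'cx': 319.3155840247468, 'cy': 240.54021942153767, 'rvec': array([ 2.143016  , -2.16107885,  0.14376058]), 'tvec': array([0.08060136, 0.50718819, 0.90249561])}
scene {'vfov': 52.04627971593219, 'cx': 306.15019511837886, 'cy': 240.8485345494869, 'rvec': array([ 1.39018849,  2.31909349, -0.81215502]), 'tvec': array([ 0.18964331, -0.31339161,  1.33907313])}
0.1 [0.18178086 0.64983421 0.40376938] [-7.51237990e-05  1.35951133e-01  9.90715148e-01 -8.82310565e-04] 0.08553810538769287 {'vfov': 59.50359277426341, 'cx': 315.8156030130606, 'cy': 244.85868284966014, 'rvec': array([-2.28182772, -1.73213981, -0.28550361]), 'tvec': array([-0.6746671 , -0.04145701,  0.38035462])}
```

View pics/top0.png

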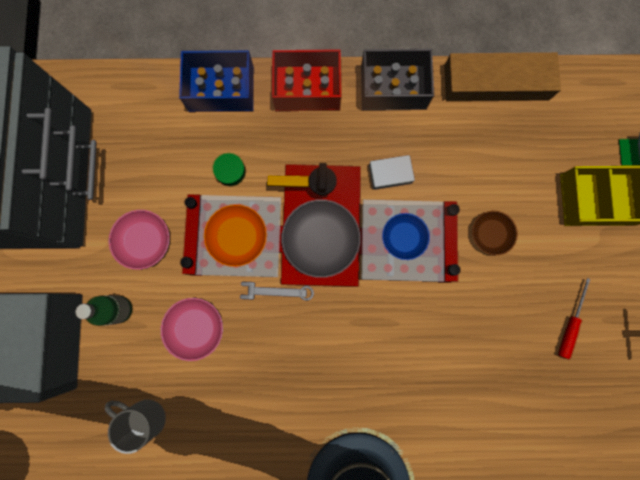

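View pics/scene0.png

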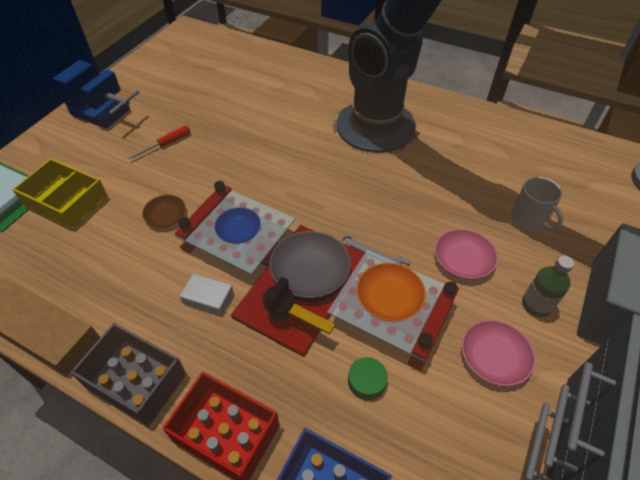

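The top view shows the orange cover at (235,235) on the left (+y) wing, the blue at (406,236) on the right wing, the grey one in the nest at (321,239), and the knob at (321,180) with its arm pointing left. The spanner is at (276,291), the roll at (229,169) and the block at (391,171).

```bash
cat > h.py <<'E'
import numpy as np, cv2
from bench import bot
from scipy.spatial.transform import Rotation as R
def cam(n):
    c=bot.calibration(n); f=240/np.tan(np.radians(c["vfov"]/2))
    return np.array([[f,0,c["cx"]],[0,f,c["cy"]],[0,0,1]]),np.array(c["rvec"]),np.array(c["tvec"])
def pix2w(c,uv,z):
    K,r,t=c; M=cv2.Rodrigues(r)[0]; o=-M.T@t
    d=M.T@np.linalg.solve(K,[uv[0],uv[1],1]); return o+d*(z-o[2])/d[2]
def w2pix(c,p): return cv2.projectPoints(np.array([p],float),c[1],c[2],c[0],None)[0].ravel()
def tcp():
    s=bot.sense(); q=s["tcp_rot"]; return s,np.array(s["position"]),R.from_quat([q[1],q[2],q[3],q[0]]).as_matrix()
def delta(p):  # world target TCP -> tool mm
    s,x,M=tcp(); return np.round(M.T@(np.array(p)-x)*1000,1)
E
python3 - <<'E'
from h import *
im=cv2.imread("pics/top0.png"); hsv=cv2.cvtColor(im,cv2.COLOR_BGR2HSV)
c=cam("top")
print("cam",-cv2.Rodrigues(c[1])[0].T@c[2])
def blob(lo,hi,box,z,n):
    m=np.zeros(im.shape[:2],np.uint8);x0,y0,x1,y1=box
    m[y0:y1,x0:x1]=cv2.inRange(hsv,lo,hi)[y0:y1,x0:x1]
    k=max(cv2.findContours(m,0,2)[0],key=cv2.contourArea);k=cv2.convexHull(k)
    w=np.array([pix2w(c,p[0],z)[:2] for p in k],np.float32)
    e=cv2.fitEllipse(w); print(n,np.round(e[0],4),np.round(e[1],4), cv2.fitEllipse(k)[0])
blob((5,180,80),(22,255,255),(195,195,275,275),.072,"orange")
blob((100,120,40),(125,255,255),(375,205,435,265),.067,"blue")
blob((0,0,30),(180,70,255),(282,198,361,280),.044,"grey")
for n,uv,z in[("ts",(194,202),.081),("ts",(187,263),.081),("ts",(452,210),.081),("ts",(453,270),.081),("knob",(321,180),.1),("armend",(268,183),.062),("wr",(243,291),.005),("wr",(311,293),.005),("roll",(229,169),.03)]:
    print(n,np.round(pix2w(c,uv,z),3))
E
python3 -c "
import cv2;i=cv2.imread('pics/top0.png')[150:310,170:470];cv2.imwrite('pics/c1.png',cv2.resize(i,(800,427),interpolation=2))"
```

```text
cam [0.38300929 0.07658649 0.9621191 ]
orange [0.5161 0.2501] [0.1281 0.1283] (234.64382934570312, 235.07424926757812)
blue [ 0.5115 -0.1016] [0.0953 0.0957] (405.4812927246094, 236.0752716064453)
grey [0.5127 0.074 ] [0.1618 0.1641] (320.3990173339844, 238.07179260253906)
ts [0.584 0.333 0.081]
ts [0.458 0.343 0.081]
ts [ 0.562 -0.196  0.081]
ts [ 0.439 -0.192  0.081]
knob [0.623 0.072 0.1  ]
armend [0.628 0.184 0.062]
wr [0.403 0.243 0.005]
wr [0.397 0.095 0.005]
roll [0.669 0.273 0.03 ]
```

View pics/c1.png

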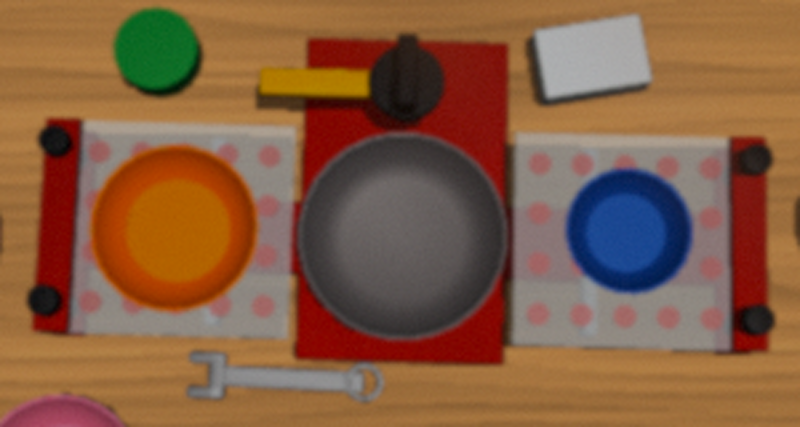

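The crop confirms the layout: orange centre at (175,228), blue at (629,230), grey at (403,237) and the knob at (407,83), with the fixture axes about -2.2° from the world axes. I'll tow each cover with closed fingertips.

```bash
cat >> h.py <<'E'
N=np.array([.512,.073]); X=np.array([.9993,-.0385]); Y=np.array([.0385,.9993])
def fx(x,y,ztip): # fixture mm, tip height mm -> TCP world
    p=N+X*x/1000+Y*y/1000; return np.array([p[0],p[1],ztip/1000+bot.tcp_to_tips])
def wf(p): d=np.array(p[:2])-N; return np.round([d@X*1000,d@Y*1000],1)
E
python3 - <<'E'
from h import *
s,x,M=tcp();print(bot.tcp_to_tips,M)
print(delta(fx(-3,177,130)),wf((.5161,.2501)),wf((.5115,-.1016)),wf((.623,.072)),wf((.628,.184)))
print(np.degrees(np.arctan2(M[1,1],M[0,1])))
E
```

```text
0.1734 [[-9.63034567e-01  2.69377562e-01 -3.88754814e-04]
 [ 2.69377827e-01  9.63033022e-01 -1.72781055e-03]
 [-9.10496712e-05 -1.76866322e-03 -9.99998432e-01]]
[-429.4 -294.9  100.9] [ -2.7 177.1] [   6.2 -174.5] [111.    3.3] [111.6 115.4]
74.37274341875685
```

Call:
arm_command --deltas '[[[-50,-34,0,-5,0],[-100,-68,0,-10,0],[-150,-102,0,-13.4,0],[-200,-137,0,-13.4,0],[-250,-171,0,-13.4,0],[-300,-205,20,-13.4,0],[-350,-240,50,-13.4,0],[-400,-275,80,-13.4,0],[-429,-295,101,-13.4,0],[-429,-295,101,-13.4,0],[-429,-295,101,-13.4,0]]]'

```text
time_s: 1.48
position: [0.5152, 0.2509, 0.3035]
tcp_rot: [-0.0, 0.019, 1.0, 0.0]
force: [-0.2, 0.9, 0.3]
gripper_width: -0.0001
finger_force: 0.0
```

```bash
python3 - <<'E'
from h import *
s,x,M=tcp();print(s["time_s"],x,s["force"],s["gripper_width"]);print(np.degrees(np.arctan2(M[1,1],M[0,1])),wf(x),delta(fx(-3,172,60)))
cv2.imwrite("pics/w1.png",bot.get_image("wrist")[:,:,::-1])
E
```

```text
1.475 [0.51521787 0.25085211 0.30349357] [-0.23057657  0.85241867  0.25425648] -0.00013368817800919132
87.78257859492211 [ -3.6 177.9] [-0.7 -5.9 70.1]
```

View pics/w1.png

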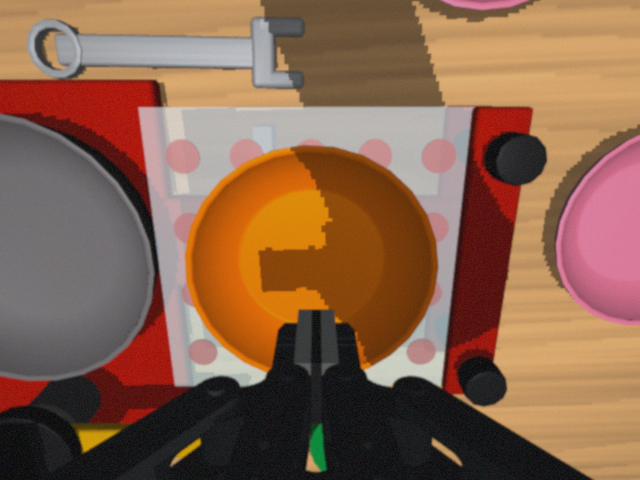

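The wrist view shows the fingertips over the orange cover's centre, with its rim about (312,260). Lowering into it and starting the tow.

Call:
arm_command --deltas '[[[0,0,35,0,0],[0,0,60,0,0],[0,0,70,0,0],[0,-10,71,0,0],[0,-20,71,0,0],[0,-27,71,0,0],[0,-34,71,0,0],[0,-41,71,0,0],[0,-48,71,0,0],[0,-55,71,0,0],[0,-62,71,0,0],[0,-62,71,0,0]]]'

```text
time_s: 3.02
position: [0.5131, 0.1877, 0.2327]
tcp_rot: [-0.0, 0.02, 1.0, -0.0]
force: [-0.7, -0.3, 0.3]
gripper_width: 0.0001
finger_force: 0.0
```

```bash
cat >> h.py <<'E'
def col(n,z,box=(180,180,470,290)):
    im=bot.get_image("top")[:,:,::-1]; hsv=cv2.cvtColor(im,cv2.COLOR_BGR2HSV); c=cam("top")
    lo,hi={"o":((5,180,60),(18,255,255)),"b":((100,120,30),(125,255,255))}[n]
    m=np.zeros(im.shape[:2],np.uint8);x0,y0,x1,y1=box;m[y0:y1,x0:x1]=cv2.inRange(hsv,lo,hi)[y0:y1,x0:x1]
    ks=[k for k in cv2.findContours(m,0,2)[0] if cv2.contourArea(k)>30]
    k=cv2.convexHull(np.vstack(ks)); w=np.array([pix2w(c,p[0],z)[:2] for p in k]); f=np.array([wf(p) for p in w])
    print(n,"min",f.min(0),"max",f.max(0)); return im
E
python3 - <<'E'
from h import *
s,x,M=tcp();print(s["time_s"],x,s["force"],wf(x))
im=col("o",.072);cv2.imwrite("pics/t2.png",cv2.resize(im[130:330,150:470],(800,500)))
E
```

```text
3.025 [0.51313807 0.18766577 0.2326759 ] [-0.7033419  -0.28386997  0.34853608] [ -3.3 114.6]Traceback (most recent call last):
  File "<stdin>", line 3, in <module>
  File "h.py", line 24, in col
    k=cv2.convexHull(np.vstack(ks)); w=np.array([pix2w(c,p[0],z)[:2] for p in k]); f=np.array([wf(p) for p in w])
                     ~~~~~~~~~^^^^
    return _nx.concatenate(arrs, 0, dtype=dtype, casting=casting)
           ~~~~~~~~~~~~~~~^^^^^^^^^^^^^^^^^^^^^^^^^^^^^^^^^^^^^^^
ValueError: need at least one array to concatenate
```

```bash
python3 - <<'E'
from h import *
im=bot.get_image("scene")[:,:,::-1]
cv2.imwrite("pics/s2.png",cv2.resize(im[170:370,160:480],(800,500)))
E
```

```text
(no output)
```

View pics/s2.png

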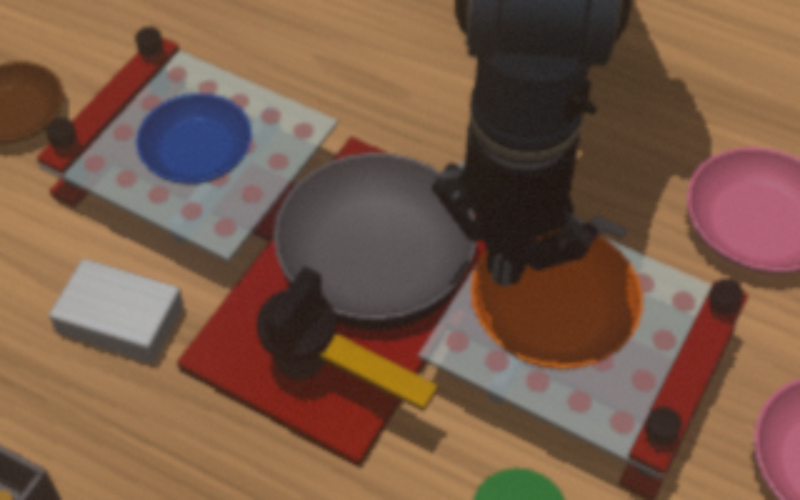

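The scene crop shows the fingertips inside the orange cover against its leading wall, with the cover centred at (557,300) and starting to slide. Continuing.

Call:
arm_command --deltas '[[[0,-7,0,0,0],[0,-14,0,0,0],[0,-21,0,0,0],[0,-28,0,0,0],[0,-35,0,0,0],[0,-42,0,0,0],[0,-49,0,0,0],[0,-54,0,0,0],[0,-54,0,0,0]]]'

```text
time_s: 4.25
position: [0.511, 0.1339, 0.2327]
tcp_rot: [-0.0, 0.02, 1.0, -0.0]
force: [-0.3, -0.3, -0.8]
gripper_width: 0.0
finger_force: 0.0
```

```bash
cat >> h.py <<'E'
def rim(n,z,rad,name=None):
    "fit circle of known rim radius (mm) to scene-camera colour outline, tilt-free"
    from scipy.optimize import least_squares
    im=bot.get_image("scene")[:,:,::-1]; hsv=cv2.cvtColor(im,cv2.COLOR_BGR2HSV); c=cam("scene")
    lo,hi={"o":((5,190,60),(17,255,255)),"b":((100,130,30),(125,255,255))}[n]
    m=cv2.inRange(hsv,lo,hi); b=np.zeros_like(m); b[175:365,180:455]=255; m&=b
    k=max(cv2.findContours(m,0,2)[0],key=cv2.contourArea)
    h=cv2.convexHull(k)[:,0]; f=np.array([wf(pix2w(c,p,z)) for p in h])
    r=least_squares(lambda q:np.hypot(*(f-q).T)-rad,f.mean(0),loss="soft_l1",f_scale=2)
    print(n,np.round(r.x,1),"rms",np.round(np.sqrt(np.mean(r.fun**2)),1),"ext",f.min(0),f.max(0))
    if name: cv2.imwrite(name,cv2.resize(im[170:370,160:480],(800,500)))
E
python3 - <<'E'
from h import *
s,x,M=tcp();print(s["time_s"],x,s["force"],wf(x))
rim("o",.072,66,"pics/s3.png")
E
```

```text
4.25 [0.51097485 0.13385064 0.23267958] [-0.31259511 -0.25527085 -0.848088  ] [-3.4 60.8]
o [ -3.  101.1] rms 6.9 ext [-64.2  41.5] [ 61.3 148.4]
```

View pics/s3.png

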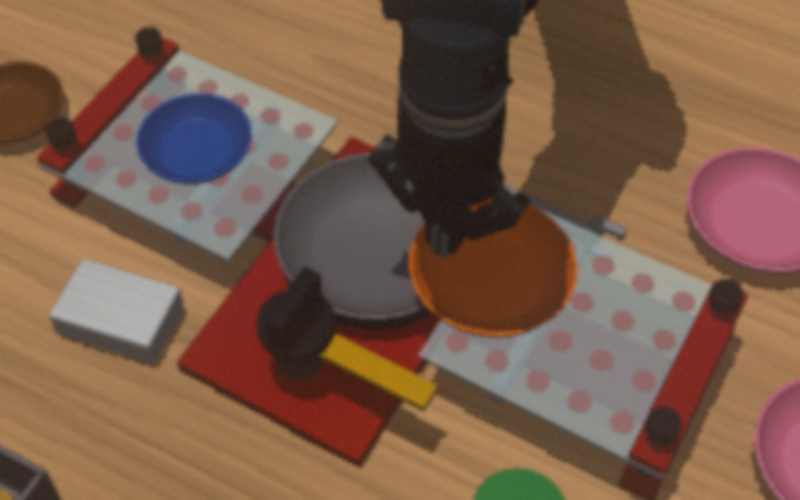

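The orange cover is now at about y=98 and overhangs the inner edge, rim around (493,265). Towing it over the edge.

Call:
arm_command --deltas '[[[0,-6,0,0,0],[0,-12,0,0,0],[0,-16,0,0,0],[0,-20,0,0,0],[0,-20,4,0,0],[0,-20,8,0,0]]]'

```text
time_s: 5.05
position: [0.5102, 0.1145, 0.2244]
tcp_rot: [0.0, 0.019, 1.0, 0.0]
force: [0.1, -0.6, 0.8]
gripper_width: 0.0001
finger_force: 0.4
```

```bash
python3 - <<'E'
from h import *
s,x,M=tcp();print(s["time_s"],x,s["force"],wf(x))
rim("o",.06,66,"pics/s4.png")
E
```

```text
5.05 [0.51021942 0.1145441  0.22443379] [ 0.08525348 -0.56768531  0.82899957] [-3.4 41.4]
o [-10.6  75.9] rms 7.0 ext [-73.5  27.4] [ 57.4 126. ]
```

View pics/s4.png

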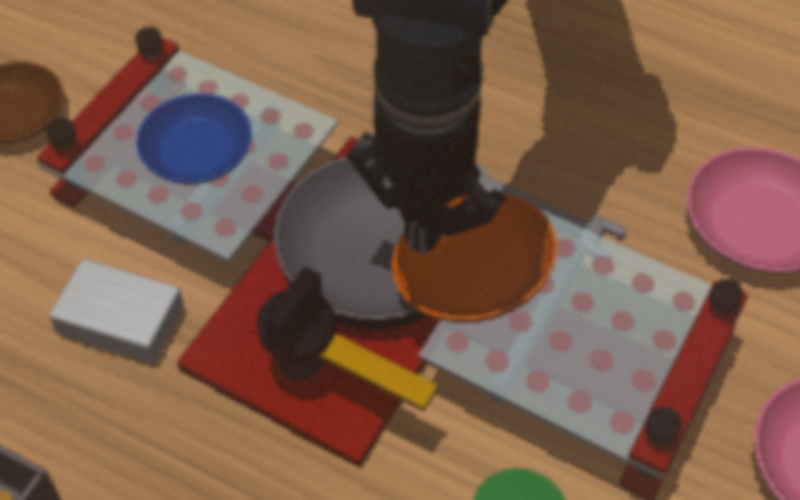

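It has begun to tip. Continuing the tow while lowering.

Call:
arm_command --deltas '[[[0,-5,2,0,0],[0,-10,4,0,0],[0,-16,6,0,0],[0,-22,8,0,0],[0,-28,10,0,0],[0,-34,12,0,0],[0,-40,13,0,0],[0,-45,14,0,0],[0,-45,14,0,0]]]'

```text
time_s: 6.22
position: [0.5084, 0.069, 0.2106]
tcp_rot: [-0.0, 0.02, 1.0, -0.0]
force: [-0.5, 0.0, -0.3]
gripper_width: -0.0002
finger_force: 0.0
```

```bash
python3 - <<'E'
from h import *
s,x,M=tcp();print(s["time_s"],x,s["force"],wf(x))
rim("o",.05,66,"pics/s5.png")
E
```

```text
6.225 [0.50842457 0.0690104  0.21061958] [-0.52398366  0.0060972  -0.33594308] [-3.4 -4.1]
o [-4.1 25.6] rms 8.1 ext [-66.2 -27.1] [64.3 70.2]
```

View pics/s5.png

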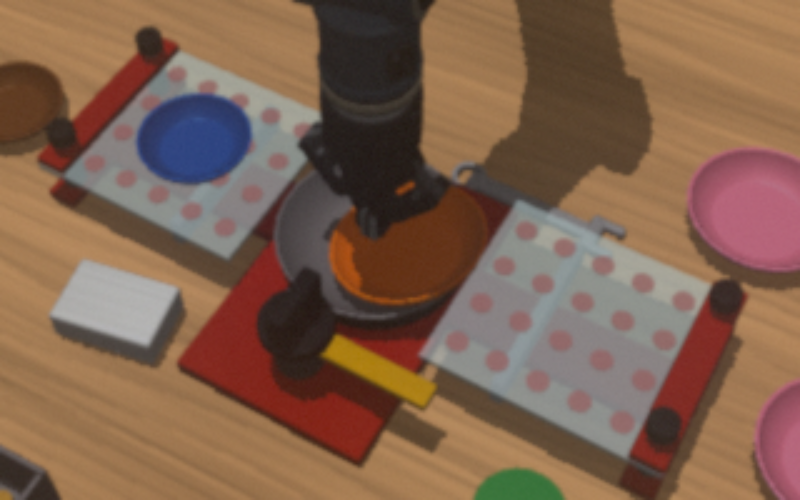

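The orange cover is off the wing and in the grey one, but still off centre, about (410,245) in the crop. I'll tow it about 20 mm more, then lift and check.

Call:
arm_command --deltas '[[[0,-5,1,0,0],[0,-10,2,0,0],[0,-15,3,0,0],[0,-20,4,0,0],[0,-24,4,0,0],[0,-24,4,0,0],[0,-10,2,0,0],[0,10,-20,0,0],[0,20,-80,0,0],[0,20,-140,0,0],[0,20,-140,0,0]]]'

```text
time_s: 7.65
position: [0.5105, 0.091, 0.3555]
tcp_rot: [0.005, 0.019, 1.0, 0.002]
force: [-0.3, -0.3, 0.1]
gripper_width: 0.0
finger_force: 0.0
```

```bash
python3 - <<'E'
from h import *
s,x,M=tcp();print(s["time_s"],x,s["force"],wf(x))
rim("o",.044,66,"pics/s6.png")
cv2.imwrite("pics/w2.png",bot.get_image("wrist")[:,:,::-1])
im=bot.get_image("wrist");c=cam("wrist")
hsv=cv2.cvtColor(im,cv2.COLOR_RGB2HSV);m=cv2.inRange(hsv,(5,190,50),(17,255,255))
k=cv2.convexHull(max(cv2.findContours(m,0,2)[0],key=cv2.contourArea))[:,0]
f=np.array([wf(pix2w(c,p,.044)) for p in k]);print(f.min(0),f.max(0))
E
```

```text
7.65 [0.51048305 0.09102165 0.35548873] [-0.2836718  -0.27924318  0.07367443] [-2.2 18. ]
o [ 0.2 12.2] rms 3.1 ext [-64.8 -52.9] [65.  65.1]
[-66.5 -52.6] [61.8 76.4]
```

View pics/w2.png

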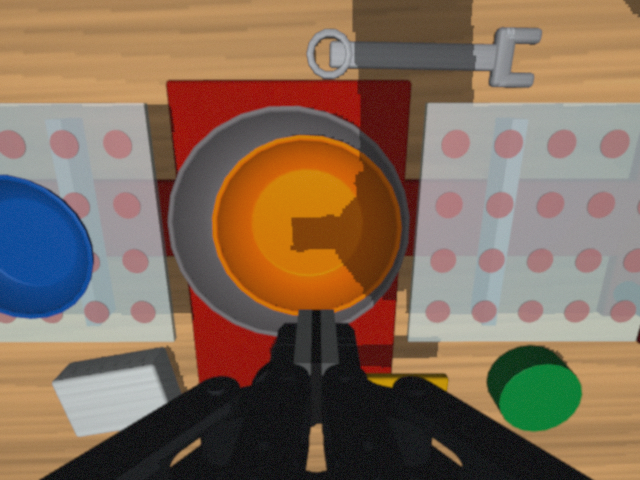

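The orange cover is about 12 mm off centre towards +y: orange rim centre (308,228) against grey (290,220). Towing it about 12 mm further.

Call:
arm_command --deltas '[[[0,-15,60,0,0],[0,-28,120,0,0],[0,-28,146,0,0],[0,-36,148,0,0],[0,-42,148,0,0],[0,-48,148,0,0],[0,-54,148,0,0],[0,-59,148,0,0],[0,-59,148,0,0],[0,-30,146,0,0],[0,-10,80,0,0],[0,0,20,0,0]]]'

```text
time_s: 9.3
position: [0.5087, 0.0899, 0.3267]
tcp_rot: [-0.001, 0.019, 1.0, -0.0]
force: [1.3, -1.0, -0.5]
gripper_width: 0.0002
finger_force: 0.0
```

```bash
cat > chk.py <<'E'
from h import *
from scipy.optimize import least_squares
s,x,M=tcp();print(s["time_s"],x,s["force"],wf(x))
im=bot.get_image("wrist");c=cam("wrist");cv2.imwrite("pics/w_last.png",im[:,:,::-1])
hsv=cv2.cvtColor(im,cv2.COLOR_RGB2HSV);d=np.array([0,0])
for n,lo,hi,r in[("o",(5,190,40),(17,255,255),66),("b",(100,130,25),(125,255,255),50)]:
    m=cv2.inRange(hsv,lo,hi);k=cv2.convexHull(max(cv2.findContours(m,0,2)[0],key=cv2.contourArea))[:,0]
    f=np.array([wf(pix2w(c,p,.044)) for p in k]);print(n,f.min(0),f.max(0))
    q=least_squares(lambda q:np.hypot(*(f-q[:2]).T)-q[2],[*f.mean(0),r],loss="soft_l1").x;print("fit",np.round(q,1))
rim("o",.044,66)
E
python3 chk.py
```

```text
9.3 [0.50873483 0.0898787  0.32668136] [ 1.33533952 -1.00258637 -0.45759658] [-3.9 16.7]
o [-59.  -63.9] [74.1 69.7]
fit [ 7.9  3.  67.1]
b [ -26.9 -202.7] [  79.7 -140.6]
fit [  23.9 -196.3   55.6]
o [-0.9 -0. ] rms 2.7 ext [-64.6 -65.3] [63.  55.3]
```

Call:
arm_command --deltas '[[[0,-10,-10,0,0],[-3,-50,-10,0,0],[-6,-100,-10,0,0],[-9,-150,-10,0,0],[-10,-191,0,0,0],[-10,-191,10,0,0],[-10,-191,10,0,0],[-10,-191,10,0,0]]]'

```text
time_s: 10.4
position: [0.5117, -0.1015, 0.3156]
tcp_rot: [-0.001, 0.018, 1.0, 0.0]
force: [-0.1, -0.7, -0.6]
gripper_width: 0.0
finger_force: 0.0
```

```bash
python3 - <<'E'
from h import *
s,x,M=tcp();print(s["time_s"],x,s["force"],wf(x))
rim("b",.067,50)
rim("o",.044,66)
a=bot.get_image("wrist")[:,:,::-1];b=bot.get_image("scene")[170:370,160:480,::-1]
cv2.imwrite("pics/m1.png",np.hstack([cv2.resize(a,(400,300)),cv2.resize(b,(400,300),interpolation=3)]))
E
```

```text
10.4 [ 0.51171854 -0.10150073  0.31563394] [-0.12011749 -0.71852041 -0.56038555] [   6.4 -174.4]
b [   7.  -173.1] rms 3.8 ext [ -40.7 -222.8] [  53.5 -141.9]
o [-0.4 -0.5] rms 2.5 ext [-64.6 -61.6] [63.  63.4]
```

View pics/m1.png

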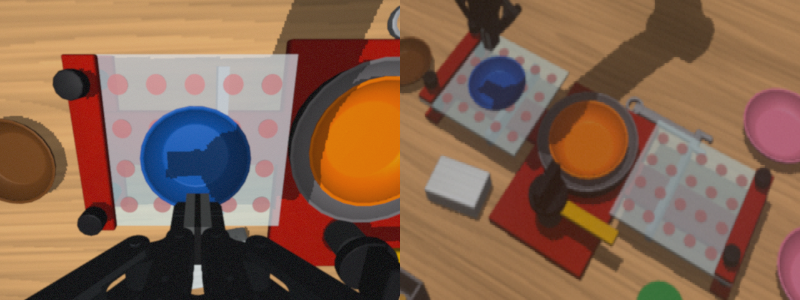

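The composite shows the orange cover seated concentrically in the grey (about (588,140), right half) and the fingertips over the blue centre. That was my tenth viewed picture, so I'll rely on numeric fits from here. Lowering into the blue cover and towing.

Call:
arm_command --deltas '[[[0,0,45,0,0],[0,0,75,0,0],[0,0,84,0,0],[0,10,85,0,0],[0,18,85,0,0],[0,25,85,0,0],[0,32,85,0,0],[1,39,85,0,0],[2,46,85,0,0],[2,53,85,0,0],[3,60,85,0,0],[3,60,85,0,0]]]'

```text
time_s: 12.1
position: [0.5111, -0.0417, 0.231]
tcp_rot: [-0.0, 0.019, 1.0, 0.0]
force: [-1.1, -0.3, 2.8]
gripper_width: 0.0
finger_force: 1.2
```

```bash
python3 - <<'E'
from h import *
s,x,M=tcp();print(s["time_s"],x,s["force"],wf(x))
rim("b",.067,50)
E
```

```text
12.1 [ 0.51110461 -0.04172313  0.23103459] [-1.10814394 -0.26558455  2.84099213] [   3.5 -114.7]
b [   1.7 -143.6] rms 15.6 ext [ -14.7 -193.6] [  50.7 -115.7]
```

Call:
arm_command --deltas '[[[0,7,0,0,0],[1,14,0,0,0],[1,21,0,0,0],[2,28,0,0,0],[2,35,0,0,0],[3,42,0,0,0],[3,48,0,0,0],[3,54,0,0,0],[3,60,1,0,0],[3,60,3,0,0]]]'

```text
time_s: 13.4
position: [0.5106, 0.0182, 0.2281]
tcp_rot: [0.0, 0.019, 1.0, 0.0]
force: [-0.6, 0.5, 2.5]
gripper_width: 0.0
finger_force: 0.8
```

```bash
python3 - <<'E'
from h import *
s,x,M=tcp();print(s["time_s"],x,s["force"],wf(x))
rim("b",.067,50)
E
```

```text
13.4 [0.51061419 0.01819945 0.22811004] [-0.62993689  0.4533534   2.5114636 ] [  0.7 -54.8]
b [ -0.3 -86.3] rms 17.5 ext [ -17.2 -138.6] [ 48.4 -55. ]
```

Call:
arm_command --deltas '[[[0,6,1,0,0],[0,12,3,0,0],[0,18,4,0,0],[0,24,6,0,0],[0,30,8,0,0],[0,36,10,0,0],[0,42,12,0,0],[0,48,14,0,0],[0,48,14,0,0]]]'

```text
time_s: 14.58
position: [0.5122, 0.0662, 0.2138]
tcp_rot: [-0.0, 0.019, 1.0, 0.0]
force: [1.2, 0.1, 0.7]
gripper_width: 0.0002
finger_force: 0.0
```

```bash
python3 - <<'E'
from h import *
s,x,M=tcp();print(s["time_s"],x,s["force"],wf(x))
rim("b",.055,50)
rim("o",.044,66)
E
```

```text
14.575 [0.51224708 0.06616664 0.21383668] [1.22586334 0.12650187 0.69906973] [ 0.5 -6.8]
b [ -1.6 -23.9] rms 18.2 ext [-19.8 -82.1] [48.7 -1.1]
o [  1.1 -13. ] rms 7.8 ext [-41.4 -42. ] [63.  53.6]
```

Call:
arm_command --deltas '[[[0,6,2,0,0],[0,12,3,0,0],[0,18,4,0,0],[0,24,5,0,0],[0,30,6,0,0],[0,34,6,0,0],[0,34,6,0,0],[0,20,4,0,0],[0,15,-40,0,0],[0,15,-100,0,0],[0,15,-130,0,0],[0,15,-130,0,0]]]'

```text
time_s: 16.18
position: [0.5135, 0.079, 0.3466]
tcp_rot: [0.003, 0.02, 1.0, 0.001]
force: [0.5, -0.4, -0.2]
gripper_width: 0.0002
finger_force: 0.0
```

Call:
arm_command --deltas '[[[0,0,0,0,0],[0,0,0,0,0]]]'

```text
time_s: 16.42
position: [0.5123, 0.08, 0.3425]
tcp_rot: [-0.002, 0.02, 1.0, -0.0]
force: [-0.3, -0.1, 1.2]
gripper_width: -0.0001
finger_force: 0.0
```

```bash
python3 chk.py; python3 -c "
from h import *
rim('b',.044,50)"
```

```text
16.425 [0.51234819 0.080037   0.34251055] [-0.29912178 -0.13955845  1.19701371] [0.1 7. ]
o [-66.  -55.8] [62.8 51.9]
fit [ -1.7 -12.8  64.8]
b [-50.2 -97.7] [51.6  3.8]
fit [  1.  -46.9  50.8]
o [ -0.5 -17.4] rms 3.1 ext [-64.6 -58. ] [64.  39.9]
b [ -7.7 -42.8] rms 4.9 ext [-57.8 -87.5] [41.4  3. ]
```

```bash
cat > fit.py <<'E'
from h import *
from scipy.optimize import least_squares
COL={"o":((5,190,40),(17,255,255),66),"b":((100,130,25),(125,255,255),50)}
def fit(n,p0,keep=None,cams=("wrist","scene")):
    D=[]
    lo,hi,rad=COL[n]
    for cn in cams:
        c=cam(cn); im=bot.get_image(cn); hsv=cv2.cvtColor(im,cv2.COLOR_RGB2HSV); m=cv2.inRange(hsv,lo,hi)
        if cn=="scene": b=np.zeros_like(m);b[175:365,180:455]=255;m&=b
        k=cv2.convexHull(max(cv2.findContours(m,0,2)[0],key=cv2.contourArea))
        mm=np.zeros_like(m);cv2.polylines(mm,[k],True,255);h=np.argwhere(mm)[::3,::-1].astype(float)
        h=h[(h[:,0]>2)&(h[:,0]<637)]
        if keep: h=np.array([p for p in h if keep(wf(pix2w(c,p,.05)),cn)])
        D.append((c,h,3 if cn=="scene" else 1.5,cn))
    t=np.linspace(0,2*np.pi,240)
    def circ(p):
        x,y,z,ty,tx=p; u=np.array([np.cos(tx),0,np.sin(tx)]);v=np.array([0,np.cos(ty),np.sin(ty)])
        P=np.array([x,y,z])+rad*(np.outer(np.cos(t),u)+np.outer(np.sin(t),v))
        return np.c_[N+P[:,:1]/1000*X+P[:,1:2]/1000*Y,P[:,2]/1000]
    def res(p):
        P=circ(p);o=[]
        for c,h,w,_ in D:
            q=cv2.projectPoints(P,c[1],c[2],c[0],None)[0][:,0]
            o.append(w*np.min(np.hypot(h[:,None,0]-q[None,:,0],h[:,None,1]-q[None,:,1]),1))
        return np.concatenate(o)
    r=least_squares(res,p0,loss="soft_l1",x_scale=[5,5,5,.1,.1],diff_step=1e-3)
    print(n,"xyz",np.round(r.x[:3],1),"tilt y,x deg",np.round(np.degrees(r.x[3:]),1),"med",np.round(np.median(np.abs(r.fun)),2))
if __name__=="__main__":
    s,x,M=tcp();print(s["time_s"],wf(x),x[2])
    fit("b",[0.5,-45,50,.05,.02])
    fit("o",[0.5,-5,45,.05,.02],keep=lambda f,cn:f[1]>0 if cn=="wrist" else f[1]>0)
    fit("o",[0.5,-5,45,.05,.02],keep=lambda f,cn:f[1]>0,cams=("wrist",))
E
python3 fit.py; python3 -c "
from h import *
import cv2
im=bot.get_image('wrist');c=cam('wrist')
for y in range(-90,80,10):
    u=w2pix(c,[*(N+Y*y/1000-X*.02),.044]);print(y,u.astype(int),im[int(u[1]),int(u[0])] if 0<=u[0]<640 else '')"
```

```text
16.575 [0.4 7.4] 0.3429554208205096
b xyz [ -1.4 -42.4  48. ] tilt y,x deg [-24.2  -1.8] med 1.09
o xyz [ -1.9 -14.5  38.9] tilt y,x deg [ 8.  -0.5] med 1.46
o xyz [ -0.9 -13.8  39.3] tilt y,x deg [ 2.  -0.9] med 1.09
-90 [165 203] [ 64 110 187]
-80 [180 203] [12 50 97]
-70 [195 203] [ 14  75 150]
-60 [211 203] [ 22  81 160]
-50 [226 203] [ 22  81 162]
-40 [241 203] [ 28  84 161]
-30 [257 203] [ 32  81 161]
-20 [272 203] [ 30  85 164]
-10 [287 203] [ 26  81 162]
0 [303 203] [ 19  84 165]
10 [318 203] [221 141  10]
20 [333 203] [219 138  10]
30 [349 203] [222 110  10]
40 [364 203] [111  56  10]
50 [379 203] [95 60 46]
60 [394 203] [57 55 57]
70 [410 203] [57 54 58]
```

The fit shows the blue cover tilted 24°, its leading edge in the orange and its trailing edge propped on the rims; the orange has been dragged to about y=-14. I'll push the blue from outside on its steep trailing wall.

Call:
arm_command --deltas '[[[0,-50,0,0,0],[0,-100,0,0,0],[0,-119,20,0,0],[0,-119,70,0,0],[0,-119,110,0,0],[0,-119,117,0,0],[0,-112,117,0,0],[0,-106,117,0,0],[0,-100,117,0,0],[0,-95,117,0,0],[0,-90,117,0,0],[0,-90,117,0,0]]]'

```text
time_s: 18.38
position: [0.5094, -0.0089, 0.2271]
tcp_rot: [0.0, 0.019, 1.0, 0.0]
force: [0.1, -0.2, -0.3]
gripper_width: -0.0002
finger_force: 0.0
```

```bash
python3 - <<'E'
from fit import *
s,x,M=tcp();print(s["time_s"],wf(x),x[2],s["force"])
fit("b",[0.5,-35,48,-.3,.02],cams=("wrist",))
fit("o",[0.5,-5,45,.05,.02],keep=lambda f,cn:f[1]>20,cams=("wrist",))
E
```

```text
18.375 [  0.6 -81.9] 0.22709285072058025 [ 0.11751078 -0.21425464 -0.28615687]
b xyz [  1.3 -20.2  34.7] tilt y,x deg [ 3.6 -1.4] med 2.05
o xyz [ 1.7 -9.2 39.7] tilt y,x deg [-2.  -0.4] med 1.45
```

Call:
arm_command --deltas '[[[0,0,-35,0,0],[0,35,-35,0,0],[0,60,-25,0,0],[0,62,5,0,0],[0,62,20,0,0],[0,72,20,0,0],[0,80,20,0,0],[0,86,20,0,0],[0,92,20,0,0],[0,97,20,0,0],[0,102,20,0,0],[0,102,20,0,0]]]'

```text
time_s: 19.98
position: [0.5135, 0.0929, 0.2072]
tcp_rot: [0.0, 0.019, 1.0, 0.0]
force: [-0.3, -0.1, 1.1]
gripper_width: 0.0
finger_force: 0.7
```

```bash
python3 - <<'E'
from fit import *
s,x,M=tcp();print(s["time_s"],wf(x),x[2],s["force"])
fit("b",[0.5,-5,44,0,.02],cams=("wrist",))
fit("o",[0.5,-5,44,.0,.02],cams=("wrist",))
E
```

```text
19.975 [ 0.8 20. ] 0.20724513354169846 [-0.27463312 -0.08405766  1.05825608]
b xyz [  0.1 -10.3  31. ] tilt y,x deg [-12.2 -13.3] med 5.61
o xyz [  0.7 -11.8  31.5] tilt y,x deg [ -7.8 -13.3] med 7.4
```

Call:
arm_command --deltas '[[[0,-8,-2,0,0],[0,-10,-40,0,0],[0,-10,-100,0,0],[0,-10,-140,0,0],[0,-10,-140,0,0],[0,-10,-140,0,0]]]'

```text
time_s: 20.82
position: [0.5124, 0.082, 0.3462]
tcp_rot: [-0.001, 0.02, 1.0, -0.0]
force: [-1.4, 0.5, -1.0]
gripper_width: 0.0
finger_force: 0.0
```

```bash
cat > f2.py <<'E'
from fit import *
s,x,M=tcp();print(s["time_s"],wf(x),x[2],s["force"])
for c in(("wrist",),("wrist","scene")):
    fit("b",[0.5,-5,44,0,.02],cams=c,keep=lambda f,cn:f[0]<40)
    fit("o",[0.5,-5,44,.0,.02],cams=c,keep=lambda f,cn:f[0]<40)
im=bot.get_image("wrist").astype(int)
# rim profile: colour classes along y through centre and along -x
c=cam("wrist")
def cls(p):
    r,g,b=p; return "B" if b>1.5*r else "O" if r>2.5*b else "r" if r>2*g else "."
for y0,lab in((None,"y"),):
    print("".join(cls(im[int(u[1]),int(u[0])]) if 0<=u[0]<640 and 0<=u[1]<480 else " " for u in (w2pix(c,[*(N+Y*y/1000-X*.01),.044]) for y in range(-100,101,2))))
E
python3 f2.py
```

```text
20.825 [0. 9.] 0.3462348708651043 [-1.4472846   0.54526732 -1.03452292]
b xyz [ 1.8 -9.9 34.4] tilt y,x deg [-1.2  0. ] med 0.86
o xyz [ -0.2 -13.3  38. ] tilt y,x deg [-0.6  0.2] med 1.12
b xyz [ 1.4 -9.7 36.7] tilt y,x deg [-1.4 -2.5] med 1.09
o xyz [ -0.  -13.4  39.1] tilt y,x deg [-0.1 -1.8] med 1.2
............OOOOOOOOOOBBBBBBBBBBBBBBBBBBBBBBBBBBBBBBBBBBBBBBBBBBBBBBBBOOOOOOO.............rOOO.......
```

Both covers now lie level, but the orange is about 13 mm and the blue about 10 mm towards -y. I'll tow the blue further so it takes the orange along.

Call:
arm_command --deltas '[[[0,-17,50,0,0],[0,-17,105,0,0],[0,-17,136,0,0],[0,-10,139,0,0],[0,0,139,0,0],[0,8,139,0,0],[0,14,139,0,0],[0,19,139,0,0],[0,24,139,0,0],[0,28,139,0,0],[0,28,139,0,0]]]'

```text
time_s: 22.55
position: [0.5143, 0.1107, 0.2083]
tcp_rot: [0.0, 0.019, 1.0, 0.0]
force: [0.0, -1.9, 6.4]
gripper_width: 0.0001
finger_force: 2.6
```

Call:
arm_command --deltas '[[[0,-8,-2,0,0],[0,-28,-40,0,0],[0,-28,-100,0,0],[0,-28,-140,0,0],[0,-28,-140,0,0],[0,-28,-140,0,0]]]'

```text
time_s: 23.3
position: [0.5123, 0.0824, 0.347]
tcp_rot: [-0.001, 0.019, 1.0, -0.0]
force: [0.5, -0.1, -0.5]
gripper_width: 0.0003
finger_force: 0.0
```

```bash
python3 f2.py
```

```text
23.3 [-0.1  9.4] 0.3470190028222974 [ 0.54022014 -0.0712731  -0.54853585]
b xyz [ 2.2  5.4 33.7] tilt y,x deg [-0.5  1. ] med 0.78
o xyz [ 1.  -4.9 38. ] tilt y,x deg [-0.5 -0.1] med 1.07
b xyz [ 1.6  5.3 36.8] tilt y,x deg [ 0.4 -2.1] med 1.17
o xyz [ 1.3 -5.  39.4] tilt y,x deg [-0.  -2.1] med 1.44
................OOOOOOOOOOOOO.BBBBBBBBBBBBBBBBBBBBBBBBBBBBBBBBBBBBBBBBBBBBBBB.OO..........OOOO.......
```

Call:
arm_command --deltas '[[[0,-5,50,0,0],[0,-5,105,0,0],[0,-5,136,0,0],[0,-12,140,0,0],[0,-20,140,0,0],[0,-26,140,0,0],[0,-31,140,0,0],[0,-35,140,0,0],[0,-39,140,0,0],[0,-39,140,0,0]]]'

```text
time_s: 24.9
position: [0.5116, 0.0434, 0.2083]
tcp_rot: [0.0, 0.02, 1.0, 0.0]
force: [0.2, 0.5, 1.2]
gripper_width: -0.0003
finger_force: 0.3
```

Call:
arm_command --deltas '[[[0,8,-2,0,0],[0,35,-40,0,0],[0,39,-100,0,0],[0,39,-140,0,0],[0,39,-140,0,0],[0,39,-140,0,0]]]'

```text
time_s: 25.65
position: [0.5124, 0.083, 0.3473]
tcp_rot: [-0.001, 0.019, 1.0, -0.0]
force: [-0.3, -0.1, 0.0]
gripper_width: 0.0001
finger_force: 0.0
```

```bash
cat >> f2.py <<'E'
# grey rim extent along y at fixture x=-30 (outer ring) : print brightness/sat classes at 1 mm
hs=cv2.cvtColor(bot.get_image("wrist"),cv2.COLOR_RGB2HSV)
for y0,y1 in((-100,-55),(55,100)):
    print([(y,*hs[int(u[1]),int(u[0])].tolist()) for y in range(y0,y1,3) for u in [w2pix(c,[*(N+Y*y/1000),.044])] if 0<=u[0]<640])
E
python3 f2.py
```

```text
25.65 [ 0. 10.] 0.3473069920112053 [-0.30502046 -0.13033812  0.0221885 ]
b xyz [ 2.   2.4 34.5] tilt y,x deg [-0.8  0.4] med 0.86
o xyz [ 1.1 -4.7 38.4] tilt y,x deg [-1.3 -0.2] med 1.15
b xyz [ 1.6  2.3 36.9] tilt y,x deg [-1.1 -2.4] med 1.13
o xyz [ 1.  -5.2 39. ] tilt y,x deg [ 0.3 -1.4] med 1.31
................OOOOOOOOOOO.BBBBBBBBBBBBBBBBBBBBBBBBBBBBBBBBBBBBBBBBBBBBBBBBOOOOO..........OOO.......
[(-100, 163, 14, 170), (-97, 169, 12, 173), (-94, 171, 10, 171), (-91, 169, 16, 174), (-88, 173, 20, 114), (-85, 172, 25, 114), (-82, 170, 8, 95), (-79, 150, 10, 80), (-76, 150, 6, 82), (-73, 165, 12, 87), (-70, 6, 59, 112), (-67, 16, 243, 219), (-64, 14, 239, 157), (-61, 13, 240, 169), (-58, 13, 241, 180)]
[(55, 13, 230, 104), (58, 13, 235, 127), (61, 4, 64, 68), (64, 105, 18, 58), (67, 170, 13, 59), (70, 165, 9, 57), (73, 0, 10, 53), (76, 0, 18, 56), (79, 8, 15, 68), (82, 179, 186, 92), (85, 1, 214, 87), (88, 3, 29, 105), (91, 167, 13, 175), (94, 173, 13, 172), (97, 163, 13, 172)]
```

Call:
arm_command --deltas '[[[0,-8,50,0,0],[0,-8,105,0,0],[0,-8,136,0,0],[0,-18,140,0,0],[0,-28,140,0,0],[0,-36,140,0,0],[0,-41,140,0,0],[0,-45,140,0,0],[0,-45,140,0,0]]]'

```text
time_s: 27.18
position: [0.5115, 0.0375, 0.2086]
tcp_rot: [0.001, 0.02, 1.0, 0.0]
force: [0.9, 0.0, 2.9]
gripper_width: 0.0003
finger_force: 1.1
```

Call:
arm_command --deltas '[[[0,8,-2,0,0],[0,35,-40,0,0],[0,45,-100,0,0],[0,45,-140,0,0],[0,45,-140,0,0],[0,45,-140,0,0]]]'

```text
time_s: 27.92
position: [0.5123, 0.083, 0.3472]
tcp_rot: [-0.001, 0.019, 1.0, -0.0]
force: [-0.2, -0.3, -0.7]
gripper_width: 0.0001
finger_force: 0.0
```

```bash
python3 f2.py|head -6; python3 - <<'E'
from h import *
s,x,M=tcp();print(x,delta(fx(150,106,120)),delta(fx(150,106,54)))
im=bot.get_image("top");c=cam("top");hs=cv2.cvtColor(im,cv2.COLOR_RGB2HSV)
m=cv2.inRange(hs,(20,180,80),(30,255,255));m[:160]=0;m[220:]=0;m[:,:200]=0;m[:,450:]=0
p=np.argwhere(m);print(len(p),p.min(0),p.max(0),wf(pix2w(c,(p[:,1].min(),p[:,0].mean()),.06)))
E
```

```text
27.925 [-0.1 10. ] 0.3472080102938759 [-0.20623512 -0.33476225 -0.72359554]
b xyz [ 2.3 -2.7 34.3] tilt y,x deg [-1.   0.3] med 0.86
o xyz [ 1.1 -4.9 38.1] tilt y,x deg [-1.   0.1] med 1.09
b xyz [ 1.9 -2.5 36.3] tilt y,x deg [-1.5 -2.3] med 1.15
o xyz [ 1.  -5.  39.3] tilt y,x deg [-0.1 -1.3] med 1.3
................OOOOOOOOO.BBBBBBBBBBBBBBBBBBBBBBBBBBBBBBBBBBBBBBBBBBBBBBB.OOOOOOO.........rOOO.......
[0.5129101  0.08243502 0.34745195] [-149.5   96.7   53.9] [-149.5   96.7  119.9]Traceback (most recent call last):
  File "<stdin>", line 5, in <module>
    return umr_minimum(a, axis, None, out, keepdims, initial, where)
ValueError: zero-size array to reduction operation minimum which has no identity
```

The stack is centred: blue within about 2 mm of the orange, both level. Next I'll place the fingertip behind the keeper arm's end.

Call:
arm_command --deltas '[[[-30,20,0,0,0],[-70,45,0,0,0],[-110,70,0,0,0],[-150,92,0,0,0],[-151,92,20,0,0],[-151,92,60,0,0],[-151,92,100,0,0],[-151,92,121,0,0],[-151,92,121,0,0],[-151,92,121,0,0]]]'

```text
time_s: 29.62
position: [0.6681, 0.1685, 0.2286]
tcp_rot: [0.001, 0.02, 1.0, 0.0]
force: [0.1, 0.5, 0.3]
gripper_width: -0.0001
finger_force: 0.0
```

```bash
python3 - <<'E'
from h import *
s,x,M=tcp();print(s["time_s"],wf(x),x[2]-bot.tcp_to_tips,s["force"])
E
```

```text
29.625 [152.3 101.5] 0.05520460267231281 [0.11413591 0.4610328  0.30841078]
```

Call:
arm_command --deltas '[[[5,0,2,0,0],[14,0,2,0,0],[24,-1,2,0,0],[34,-3,2,0,0],[44,-5,2,0,0],[54,-8,2,0,0],[64,-11,2,0,0],[74,-15,2,0,0],[84,-19,2,0,0],[92,-23,2,0,0],[98,-26,2,0,0],[98,-26,2,0,0]]]'

```text
time_s: 31.12
position: [0.568, 0.1461, 0.2249]
tcp_rot: [-0.0, 0.02, 1.0, -0.0]
force: [-0.2, 0.2, -0.2]
gripper_width: -0.0001
finger_force: 0.0
```

Call:
arm_command --deltas '[[[5,-4,0,0,0],[8,-7,0,0,0],[8,-7,0,0,0],[0,20,-30,0,0],[0,60,-80,0,0],[0,100,-130,0,0],[0,120,-130,0,0],[0,120,-130,0,0]]]'

```text
time_s: 32.12
position: [0.5724, 0.2683, 0.3545]
tcp_rot: [-0.0, 0.018, 1.0, 0.0]
force: [-0.8, -0.7, 0.7]
gripper_width: -0.0003
finger_force: 0.0
```

```bash
python3 - <<'E'
from h import *
s,x,M=tcp();print(s["time_s"],wf(x),x[2]-bot.tcp_to_tips,s["force"])
im=bot.get_image("scene");c=cam("scene");hs=cv2.cvtColor(im,cv2.COLOR_RGB2HSV)
m=cv2.inRange(hs,(19,150,80),(32,255,255));b=np.zeros_like(m);b[190:345,230:370]=255;m&=b
k=max(cv2.findContours(m,0,2)[0],key=cv2.contourArea);print(cv2.contourArea(k))
r=cv2.boxPoints(cv2.minAreaRect(k));print([wf(pix2w(c,p,.06)).tolist() for p in r])
cv2.imwrite("pics/end.png",im[:,:,::-1])
E
```

```text
32.125 [ 52.9 197.5] 0.18112082334590557 [-0.7826957  -0.66593414  0.71684475]
329.0
[[82.6, -10.9], [-1.2, -6.4], [4.8, 15.7], [87.5, 10.3]]
```

The keeper arm is home, lying along the fixture's x axis over the stack. One last check of the stack, then I'll hand in.

```bash
python3 - <<'E'
from h import *
im=bot.get_image("scene");c=cam("scene");hsv=cv2.cvtColor(im,cv2.COLOR_RGB2HSV)
for n,lo,hi in(("o",(5,190,40),(17,255,255)),("b",(100,130,25),(125,255,255))):
    m=cv2.inRange(hsv,lo,hi);b=np.zeros_like(m);b[190:345,230:370]=255;m&=b
    ks=np.vstack([k for k in cv2.findContours(m,0,2)[0] if cv2.contourArea(k)>15])
    f=np.array([wf(pix2w(c,p[0],.044)) for p in cv2.convexHull(ks)]);print(n,f.min(0),f.max(0),(f.min(0)+f.max(0))/2)
E
```

```text
o [-63.4 -69.5] [62.9 58.2] [-0.25 -5.65]
b [-45.  -44.3] [44.6 43.6] [-0.2  -0.35]
```

```bash
python3 -c "
from bench import bot
print(bot.close_job())"
```

```text
the job is handed in; nothing more can be done
None
```

I handed the job in at about 32 s of the 67 s allowed, with no verdict returned. By my camera fits the orange cover lies level in the grey one about 5 mm off centre, the blue lies level in the orange within about 5 mm, and the yellow arm is home over the stack; I did not re-measure the spanner, green roll or aluminium block at the end, though the gripper kept clear of them.

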